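# Sweep the short spacers into the counting tray's trough

### The arm

A 6-joint arm with a two-finger parallel gripper is mounted at the origin on a cart in front of the work surface, level with it; the furniture and walls round the work are solid. World frame = base frame: x ahead of the robot, y to its left, z up, the work surface at z = 0. Lengths are in m, angles in rad, forces in N, time in s.
With the tool pointing down it reaches from about 0.225 to 0.875 m from the base axis. Payload 3.4 kg.
Tool frame: the origin (TCP) lies at the very end of the fingers, on their centre line; the grasp point (between the pads) lies 19 mm behind it; z points along the fingers, y is the direction in which the jaws open and shut (so a half turn about z gives the same grasp; the last joint's range is limited). The gripper opens to 85 mm and grips with 20 to 120 N. Pads are 22 mm wide; open, the fingers measure 114 mm over their backs; the gripper's body (76 mm by 85 mm) begins 54 mm behind the grasp point. The pads swing forward as they close: fully open they stand 13 mm farther back than shut.
Start: joints at [-1.235, 0.276, 1.505, -0, 1.361, -0.121], TCP at [0.254, -0.516, 0.231] pointing down, gripper open.
Joint ranges: [-2.89, 2.89], [-0.75, 2.08], [0.22, 2.7], [-1.18, 4.32], [0.11, 2.71], [-2.7, 2.7]. Speed limits (rad/s): [2.57, 2.57, 3.14, 3.14, 3.14, 3.14].

### API

Orientations are given as [roll, pitch, yaw] about the fixed x, y, z axes, in that order (R = Rz(yaw) Ry(pitch) Rx(roll)).
In Python, from station import state, grab_frame, camera_info, job_done gives the robot as it stands.
- The arm moves only by the tool drive_tool, never from a script. Its argument "commands" is one flat list of numbers, 7 for each row, row after row: the turn, a rotation vector about the tool's x, y, z in rad, then the shift along the tool's x, y, z in m, then the finger opening in m, from 0 to 0.0854. A call has 1 to 5 rows; each row shifts and turns the commanded pose from where the row before left it, along the tool's axes as they then stand; what a row does not reach is not made up. A row lasts 1/12 s, in which the tool goes at most 41.7 mm and 7.16 degrees, less where a joint would pass 70% of its speed; a pose out of reach is approached as far as the arm can. A call with a gripper value outside its range is refused whole. The fingers move at their own pace and stop on an object; "grip_force" is the grip in N (left out, the last holds). Time passes only in rows, so rows that do not move let the fingers close. It gives the time, the measured TCP pose, the force and the opening at its end, in the units of the state.
- state(): the state, without advancing time (a new reading comes with each control period).
- grab_frame(name): name is "side" or "top" or "wrist"; returns the picture (480x640x3 uint8, red, green, blue); there is no depth.
- camera_info(name): a dict with "intrinsics" (3x3 intrinsics, pixels), "position" and "orientation" of the camera in the world; the wrist camera has in their place "mount" (4x4, takes a point from camera to tool coordinates, whose origin is the TCP and whose axes are the flange's). Camera axes: x right, y down, z forward; pixel columns grow to the right and rows downward; lengths in m; the calibration is good to about 2 mm. A picture is of the moment at which its call begins: read the wrist's pose just before it. camera_info takes no time and is no camera call.
- job_done(): hands the job in, once; it reports no verdict.
The state is a dict: "clock": time; "joint_positions": joint angles; "dq": joint speeds; "joint_torque": joint torques, N m; "eef_pos": TCP position; "ee_rot": TCP orientation; "force": force on the tool from outside, world axes, zero at the start; "torque": the same for the moment, N m; "gripper_width": finger opening in m.
Only numpy, scipy, OpenCV 4.12 (cv2) and the standard library are available. Lean on these libraries where they do the work, as an engineer would, in place of code of your own. Each camera call takes 0.05 s, during which the arm holds its last target. There are 200 camera calls.

### The job

The next letter is mounted on short spacers: use your fingertips to sweep the three short spacers across the deck of the counting tray and over its edge into the trough, leaving the two long ones standing on the deck. Then push the trough's hinged cover over until it lies fully shut. Pick nothing up, and leave the other things on the bench where they are.

Things in the scene. Friction and masses are not known exactly. Their poses are not given: they have to be found in the camera images.
- tray: plastic counting tray, fixed, 260 mm along x, 233 mm along y. Origin: on the bench under it, z up; +y points roughly to the robot's left, +x away from the robot. Flat deck 36 mm above the bench, x -125..125, y -105..70 mm, with a rim 8 mm higher along its -x, +x and -y sides; at y = 70 mm it ends in a straight edge without rim and drops into the trough
- trough (a point): centre of the trough's floor, at tray x 0, y 94 mm, 8 mm above the bench (28 mm below the deck); axes as the tray's. Inside, the trough is 250 mm along x and 48 mm along y (tray y 70..118 mm); walls 36 mm above the bench, lower with a small pouring lip at the -x end
- cover (a joint): trough cover hinge, rad: 0 = shut (flat over the trough, level with the deck), 1.57 = upright, more = leaning outward, away from the deck; starts at 1.75 to 2.1, stop at 2.15. It rubs and stays where left, but drops shut by its own weight below about 0.9. Aluminium sheet, 248 mm along tray x, 52 mm from hinge to free edge, 2.5 mm thick, 8 mm lip on that edge; under 1 N moves it
- cover_hinge (a point): middle of the cover's hinge line, which runs along the tray's x on the trough's outer wall, 37.5 mm above the bench, at tray y = 124.5 mm; axes as the tray's
- cover_edge (a point): middle of the cover's free edge, 50 mm from the hinge line
- short_1_c (a point): short aluminium tube spacer, a plain ring of 24 mm outside and 12 mm bore, standing on end on the tray's deck; 14 mm high. Point: its centre, half-way up
- short_2_c (a point): short aluminium tube spacer, a plain ring of 24 mm outside and 12 mm bore, standing on end on the tray's deck; 14 mm high. Point: its centre, half-way up
- short_3_c (a point): short aluminium tube spacer, a plain ring of 24 mm outside and 12 mm bore, standing on end on the tray's deck; 14 mm high. Point: its centre, half-way up
- long_1_c (a point): long aluminium tube spacer, a plain ring of 24 mm outside and 12 mm bore, standing on end on the tray's deck; 36 mm high. Point: its centre, half-way up; z along its bore
- long_2_c (a point): long aluminium tube spacer, a plain ring of 24 mm outside and 12 mm bore, standing on end on the tray's deck; 36 mm high. Point: its centre, half-way up; z along its bore
- rivet_tin: round lidded tin, 70 mm across, 44 mm high, standing loose behind the deck's -y rim; origin under its centre; to be left alone
- led_module: white light module with a short lead, 19x93x13 mm, lying loose behind the deck's -y rim; origin under its middle; to be left alone
- tape_measure: tape measure, 36x102x62 mm, standing loose beyond the cover; origin under its centre; to be left alone

How it is judged:
By the outcome, as a careful person would: the job done as asked, in the order asked, and still so for the second after the job is handed in, with the robot touching nothing.
It also fails if it takes over 51 s, if anything falls off the work surface, if the arm or the gripper's body presses on something with over 40 N, if the wrist force passes 120 N, or if a joint passes its speed limit or range.

## Working session

There is one attempt and no reset: what is moved stays moved. The work goes in short steps, Python scripts to look and compute and a tool call to move; the robot and the scene stay as the last step left them, time stands still between calls to the robot, and variables do not carry over. Pictures are saved under pics/ and viewed, about 8 in all and at most 12, crops included, and the job is handed in when it is done.

Besides the shell and the picture viewer there is one more tool, called after "Call:" in YAML: its name, and indented under it one key for each argument. drive_tool: Moves the arm, as the interface text tells. Its arguments: {"type":"object","properties":{"commands":{"type":"array","items":{"type":"number"}},"grip_force":{"type":"number"}},"required":["commands"]}

```bash
mkdir -p pics
python3 - <<'E'
from station import *
import cv2
s=state();print({k:s[k] for k in('clock','eef_pos','ee_rot','gripper_width','force')})
for n in('top','side'):
    i=camera_info(n);print(n,i)
    cv2.imwrite(f'pics/{n}0.png',grab_frame(n)[:,:,::-1])
print(camera_info('wrist'))
E
```

```text
{'clock': 0.0, 'eef_pos': array([ 0.25344107, -0.51554422,  0.23043156]), 'ee_rot': array([-3.13976343e+00, -2.12897182e-04,  4.56779418e-01]), 'gripper_width': 0.08525512334222168, 'force': array([-0.1215743 , -0.8015323 ,  0.39557933])}
top {'intrinsics': array([[449.95302799,   0.        , 324.71674889],
       [  0.        , 449.95302799, 235.99631934],
       [  0.        ,   0.        ,   1.        ]]), 'position': array([0.49638089, 0.03461066, 0.97455713]), 'orientation': array([-3.04297822,  0.03653682, -1.56008977])}
side {'intrinsics': array([[464.00499994,   0.        , 323.39529399],
       [  0.        , 464.00499994, 234.25139475],
       [  0.        ,   0.        ,   1.        ]]), 'position': array([ 0.43807361, -0.66559576,  0.48477152]), 'orientation': array([-2.09783145, -0.00809712, -0.22604638])}
{'intrinsics': array([[402.55314719,   0.        , 318.26843445],
       [  0.        , 402.55314719, 235.89654932],
       [  0.        ,   0.        ,   1.        ]]), 'mount': array([[ 1.46934775e-04, -9.61913497e-01, -2.73353986e-01,
         7.02721063e-02],
       [ 9.99999759e-01,  3.26968452e-04, -6.13053536e-04,
        -2.00955721e-04],
       [ 6.79082600e-04, -2.73353830e-01,  9.61913313e-01,
        -1.42811872e-01],
       [ 0.00000000e+00,  0.00000000e+00,  0.00000000e+00,
         1.00000000e+00]])}
```

View pics/top0.png

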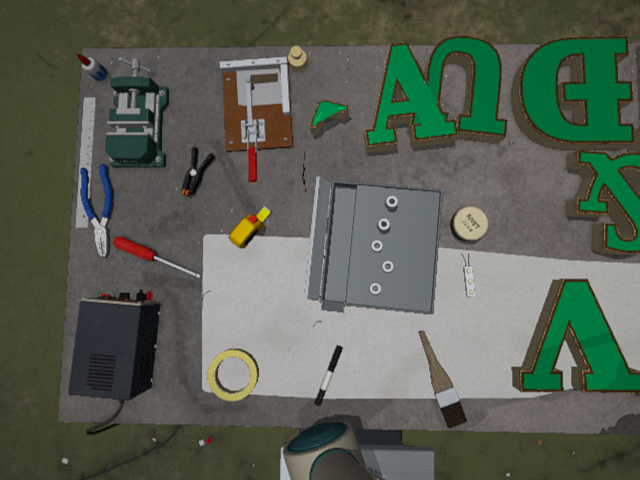

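View pics/side0.png

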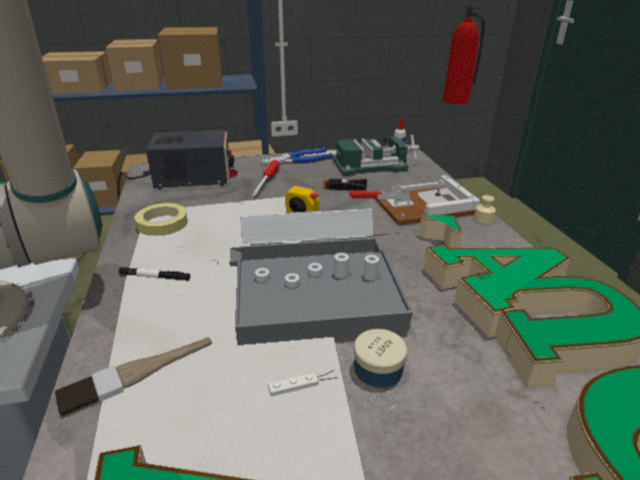

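Top view shows the longs at about (391,202) and (384,225), and the shorts at (377,245), (388,267) and (375,288). The cover is open at the left, near x≈318. The side view agrees: three shorts at left, two longs at (341,265) and (372,267).

```bash
cat > h.py <<'E'
import numpy as np,cv2
from scipy.spatial.transform import Rotation as R
from station import *
def cam(n,s=None):
    i=camera_info(n)
    if n=='wrist':
        M=np.array(i['mount']);Rt=R.from_euler('xyz',s['ee_rot']).as_matrix()
        return i['intrinsics'],Rt@M[:3,:3],Rt@M[:3,3]+s['eef_pos']
    return i['intrinsics'],R.from_euler('xyz',i['orientation']).as_matrix(),np.array(i['position'])
def ray(c,uv,z):
    K,Q,p=c;d=Q@np.linalg.solve(K,[uv[0],uv[1],1.]);return p+d*(z-p[2])/d[2]
def proj(c,P):
    K,Q,p=c;q=K@(Q.T@(np.array(P)-p));return q[:2]/q[2]
E
python3 - <<'E'
from h import *
im=cv2.imread('pics/top0.png');c=cam('top')
g=cv2.cvtColor(im,cv2.COLOR_BGR2GRAY)
m=np.zeros_like(g);m[190:305,358:425]=(g[190:305,358:425]>165)*255
for k in cv2.findContours(m,cv2.RETR_EXTERNAL,cv2.CHAIN_APPROX_NONE)[0]:
    if cv2.contourArea(k)<15: continue
    x=cv2.minEnclosingCircle(k);print(np.round(x[0],1),round(x[1],1),'short',ray(c,x[0],.05).round(4),'long',ray(c,x[0],.072).round(4))
cr=im[165:325,295:455];cv2.imwrite('pics/crop.png',cv2.resize(cr,(640,640),interpolation=cv2.INTER_CUBIC)[:600])
E
```

```text
[374.9 288.1] 5.2 short [ 0.4817 -0.0339  0.05  ] long [ 0.4821 -0.0323  0.072 ]
[387.3 265.8] 5.3 short [ 0.5274 -0.0591  0.05  ] long [ 0.5266 -0.0569  0.072 ]
[376.7 245.1] 5.1 short [ 0.5696 -0.0376  0.05  ] long [ 0.5678 -0.0359  0.072 ]
[383.5 223.5] 5.1 short [ 0.6143 -0.0516  0.05  ] long [ 0.6115 -0.0496  0.072 ]
[391.5 200.8] 5.3 short [ 0.6619 -0.0682  0.05  ] long [ 0.6579 -0.0658  0.072 ]
```

View pics/crop.png

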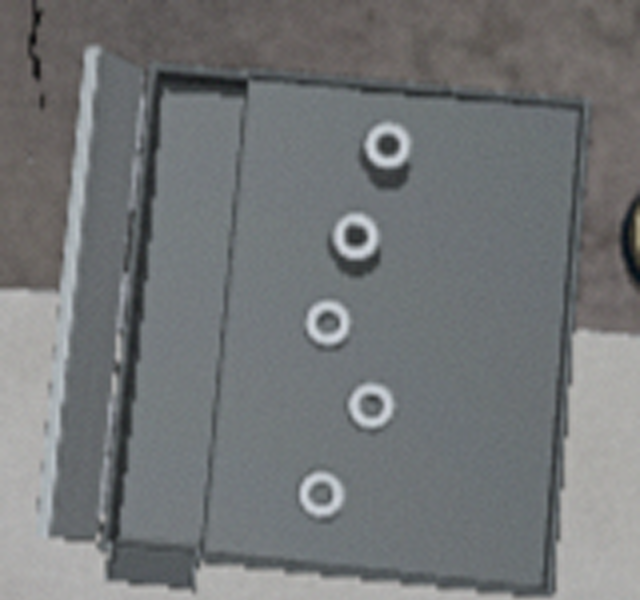

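The crop shows the deck edge from crop (247,80) to (205,552), rim outer corners at (587,100) and (551,593), the hinge line from (147,70) to (103,550), and the cover's free edge from (92,47) to (43,535).

Run:
```python
from h import *
c=cam('top');f=lambda u,v,z:ray(c,(295+(u+.5)/4-.5,165+(v+.5)/4-.5),z)
a,b=f(247,80,.036),f(205,552,.036);d,e=f(587,100,.044),f(551,593,.044)
h1,h2=f(147,70,.0375),f(103,550,.0375)
for n,v in dict(edge=(a,b),rim=(d,e),hinge=(h1,h2)).items():
    w=v[0]-v[1];print(n,v[0].round(4),v[1].round(4),'len',np.linalg.norm(w).round(4),'yaw',np.arctan2(w[1],w[0]).round(4))
for u,v in((92,47),(43,535)): print('free',f(u,v,.085).round(4))
yaw=np.mean([np.arctan2(*(v[0]-v[1])[[1,0]]) for v in((a,b),(d,e))])
ex=np.array([np.cos(yaw),np.sin(yaw)]);ey=np.array([-ex[1],ex[0]])
# origin: edge at y=70; rim outer -y at ~ -109..-113; x mid of deck edge
mid=(a+b)/2;o=mid[:2]-.07*ey
print('yaw',yaw,'o',o)
print('rim y',[(p[:2]-o)@ey for p in(d,e)],'hinge y',[(p[:2]-o)@ey for p in(h1,h2)],'x rim',[(p[:2]-o)@ex for p in(d,e,a,b)])
for n,u,z in(('s1',(374.9,288.1),.05),('s2',(387.3,265.8),.05),('s3',(376.7,245.1),.05),('l1',(383.5,223.5),.072),('l2',(391.5,200.8),.072)):
    p=ray(c,u,z)[:2]-o;print(n,(p@ex).round(4),(p@ey).round(4))
```

```text
edge [0.6986 0.0041 0.036 ] [0.4511 0.0247 0.036 ] len 0.2484 yaw -0.0834
rim [ 0.6868 -0.1723  0.044 ] [ 0.4331 -0.1505  0.044 ] len 0.2547 yaw -0.0857
hinge [0.7035 0.057  0.0375] [0.4515 0.0774 0.0375] len 0.2528 yaw -0.0807
free [0.7047 0.0837 0.085 ]
free [0.4607 0.1048 0.085 ]
yaw -0.0845156878899731 o [ 0.56893923 -0.05535542]
rim y [np.float64(-0.10655196598252706), np.float64(-0.10626250443892797)] hinge y [np.float64(0.12328626825360113), np.float64(0.1223250948008967)] x rim [np.float64(0.12733531302817), np.float64(-0.12736112819734147), np.float64(0.12420710899143694), np.float64(-0.12420710899143701)]
s1 -0.0887 0.014
s2 -0.0412 -0.0073
s3 -0.0009 0.0177
l1 0.0419 0.0094
l2 0.0895 -0.0029
```

Call:
drive_tool:
  commands: [0,0,0.1083,0,0,0,0,0,0,0.1083,0,0,0,0,0,0,0.1083,0,0,0,0,0,0,0.1083,0,0,0,0,0,0,0.1083,0,0,0,0]
  grip_force: 20

```text
clock: 0.52
eef_pos: [0.2535, -0.5157, 0.2308]
ee_rot: [-3.141, 0.0, -0.09]
force: [0.5, 1.1, 0.9]
gripper_width: 0.0258
```

```bash
cat >> h.py <<'E'
yaw=-0.0845;ex=np.array([np.cos(yaw),np.sin(yaw)]);ey=np.array([-ex[1],ex[0]]);o=np.array([.569,-.0554])
def where():
    s=state();p=s['eef_pos'][:2]-o
    print('t',round(s['clock'],2),'tray xy mm',(1e3*p@np.c_[ex,ey]).round(1),'z',(s['eef_pos'][2]*1e3).round(1),'rpy',s['ee_rot'].round(4),'w',s['gripper_width'].round(4),'F',s['force'].round(1));return s
E
python3 -c "
from h import *
where()
c=cam('top');print([((ray(c,u,z)[:2]-o)@np.c_[ex,ey]).round(3) for u,z in(((270,212),.04),((232,243),.06),((245,222),.06))])"
```

```text
Traceback (most recent call last):
  File "h.py", line 17, in where
    print('t',round(s['clock'],2),'tray xy mm',(1e3*p@np.c_[ex,ey]).round(1),'z',(s['eef_pos'][2]*1e3).round(1),'rpy',s['ee_rot'].round(4),'w',s['gripper_width'].round(4),'F',s['force'].round(1));return s
                                                                                                                                               ^^^^^^^^^^^^^^^^^^^^^^^^
AttributeError: 'float' object has no attribute 'round'
```

Call:
drive_tool:
  commands: [0,0,0,0.0156,-0.0293,0,0,0,0,0,0.0156,-0.0293,0,0,0,0,0,0.0156,-0.0293,0,0,0,0,0,0.0156,-0.0293,0,0,0,0,0,0.0156,-0.0293,0,0]

```text
clock: 0.93
eef_pos: [0.344, -0.3752, 0.2309]
ee_rot: [-3.141, 0.0, -0.085]
force: [-0.4, -0.0, -0.1]
gripper_width: -0.0002
```

Call:
drive_tool:
  commands: [0,0,0,0.0156,-0.0293,0,0,0,0,0,0.0156,-0.0293,0,0,0,0,0,0.0156,-0.0293,0,0,0,0,0,0.0156,-0.0293,0,0,0,0,0,0.0156,-0.0293,0,0]

```text
clock: 1.35
eef_pos: [0.4342, -0.2357, 0.231]
ee_rot: [-3.141, 0.0, -0.085]
force: [0.3, 0.6, 0.4]
gripper_width: -0.0003
```

Call:
drive_tool:
  commands: [0,0,0,0.0156,-0.0293,0,0,0,0,0,0.0156,-0.0293,0,0,0,0,0,0.0156,-0.0293,0,0,0,0,0,0.0156,-0.0293,0,0,0,0,0,0.0156,-0.0293,0,0]

```text
clock: 1.77
eef_pos: [0.5243, -0.0963, 0.231]
ee_rot: [3.142, 0.001, -0.085]
force: [1.0, -0.7, 0.6]
gripper_width: -0.0003
```

Call:
drive_tool:
  commands: [0,0,0,0,0,0.02,0,0,0,0,0,0,0.02,0,0,0,0,0,0,0.02,0,0,0,0,0,0,0.02,0,0,0,0,0,0,0,0]

```text
clock: 2.18
eef_pos: [0.5209, -0.0968, 0.1472]
ee_rot: [-3.14, 0.009, -0.084]
force: [-0.2, 0.2, -0.0]
gripper_width: 0.0001
```

```bash
sed -i "s/s\['gripper_width'\].round(4)/round(float(s['gripper_width']),4)/" h.py
python3 -c "
from h import *
s=where()
c=cam('top');print([((ray(c,u,z)[:2]-o)@np.c_[ex,ey]).round(3) for u,z in(((270,212),.04),((232,243),.06),((245,222),.06))])
im=grab_frame('wrist')[:,:,::-1];cv2.imwrite('pics/w1.png',im)
w=cam('wrist',s)
for n,t,z in(('s1',(-88.7,14),50),('s2',(-41.2,-7.3),50),('s3',(-.9,17.7),50),('l1',(41.9,9.4),72),('l2',(89.5,-2.9),72)):
  p=o+t[0]/1e3*ex+t[1]/1e3*ey;print(n,proj(w,[*p,z/1e3]).round(0))
"
```

```text
t 2.18 tray xy mm [-44.5 -45.3] z 147.2 rpy [-3.1396  0.0088 -0.0843] w 0.0001 F [-0.2  0.2 -0. ]
[array([0.049, 0.246]), array([-0.025,  0.314]), array([0.021, 0.292])]
s1 [229. 302.]
s2 [258. 232.]
s3 [213. 166.]
l1 [212.  87.]
l2 [231. -20.]
```

View pics/w1.png

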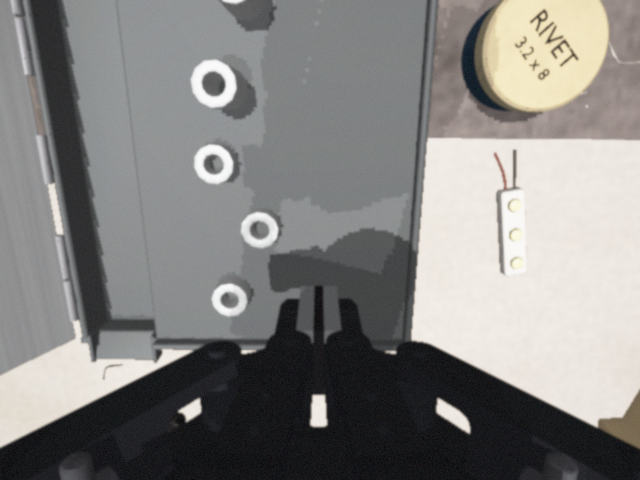

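The wrist view agrees with the predictions within 3 px: s2 (259,230), s1 (230,299), s3 (214,164), l1 (213,84). Lowering behind s2.

Call:
drive_tool:
  commands: [0,0.0088,0,0.003,0,0.02,0,0,0,0,0,0,0.02,0,0,0,0,0,0,0.02,0,0,0,0,0,0,0.02,0,0,0,0,0,0,0.012,0]

```text
clock: 2.65
eef_pos: [0.5277, -0.0985, 0.0589]
ee_rot: [3.142, -0.009, -0.085]
force: [-0.5, 0.4, -0.6]
gripper_width: -0.0001
```

Call:
drive_tool:
  commands: [0,0,0,0,0,0,0,0,0,0,0,0,0,0]

```text
clock: 2.82
eef_pos: [0.5282, -0.0986, 0.06]
ee_rot: [3.141, -0.009, -0.085]
force: [-0.3, -0.3, 0.0]
gripper_width: 0.0001
```

```bash
python3 -c "
from h import *
where()"
```

```text
t 2.82 tray xy mm [-37.  -46.5] z 60.0 rpy [ 3.1414 -0.0094 -0.085 ] w 0.0001 F [-0.3 -0.3  0. ]
```

Call:
drive_tool:
  commands: [0,-0.0094,0,-0.0042,0,0.01,0,0,0,0,0,0,0.0092,0,0,0,0,0,0,0,0,0,0,0,0,0,0,0]

```text
clock: 3.15
eef_pos: [0.5231, -0.0978, 0.0398]
ee_rot: [-3.141, 0.001, -0.085]
force: [0.7, -0.4, 0.2]
gripper_width: -0.0001
```

```bash
python3 -c "
from h import *
where()"
```

```text
t 3.15 tray xy mm [-42.1 -46.2] z 39.8 rpy [-3.1415e+00  1.4000e-03 -8.4800e-02] w -0.0001 F [ 0.7 -0.4  0.2]
```

Call:
drive_tool:
  commands: [0,0,0,0,-0.008,0,0,0,0,0,0,-0.008,0,0,0,0,0,0,-0.008,0,0,0,0,0,0,-0.008,0,0,0,0,0,0,-0.008,0,0]

```text
clock: 3.57
eef_pos: [0.527, -0.0569, 0.0403]
ee_rot: [3.142, 0.0, -0.084]
force: [-0.4, -0.0, -0.5]
gripper_width: 0.0
```

Call:
drive_tool:
  commands: [0,0,0,0,-0.008,0,0,0,0,0,0,-0.008,0,0,0,0,0,0,-0.008,0,0,0,0,0,0,0,0,0]

```text
clock: 3.9
eef_pos: [0.5288, -0.0325, 0.04]
ee_rot: [-3.141, 0.001, -0.083]
force: [-0.5, -0.3, 0.3]
gripper_width: -0.0002
```

```bash
python3 -c "
from h import *
where()
im=grab_frame('wrist')[:,:,::-1];cv2.imwrite('pics/w2.png',im)"
```

```text
t 3.9 tray xy mm [-42.   19.5] z 40.0 rpy [-3.141e+00  9.000e-04 -8.330e-02] w -0.0002 F [-0.5 -0.3  0.3]
```

View pics/w2.png

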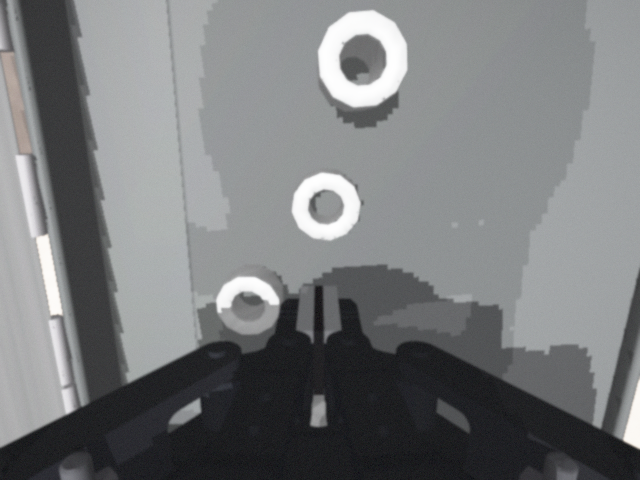

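s2 at (248,305) sits centred ahead of the finger, and s3 (326,206) and l1 (362,60) are untouched. Carrying on.

Call:
drive_tool:
  commands: [0,0,0,0,-0.008,0,0,0,0,0,0,-0.008,0,0,0,0,0,0,-0.008,0,0,0,0,0,0,-0.008,0,0,0,0,0,0,-0.008,0,0]

```text
clock: 4.37
eef_pos: [0.5323, 0.0066, 0.04]
ee_rot: [-3.142, 0.001, -0.085]
force: [-0.9, 0.1, -0.8]
gripper_width: 0.0001
```

Call:
drive_tool:
  commands: [0,0,0,0,-0.008,0,0,0,0,0,0,-0.002,0,0,0,0,0,0,0,0,0,0,0,0,0,0,0,0]

```text
clock: 4.7
eef_pos: [0.5331, 0.0158, 0.04]
ee_rot: [3.141, 0.001, -0.084]
force: [0.4, 0.2, 0.8]
gripper_width: 0.0
```

Call:
drive_tool:
  commands: [0,0,0,0,0.008,-0.015,0,0,0,0,0,0.016,-0.02,0,0,0,0,0,0.02,-0.02,0,0,0,0,0,0.02,0,0,0,0,0,0,0,0,0]

```text
clock: 5.12
eef_pos: [0.5288, -0.0516, 0.0966]
ee_rot: [3.139, -0.003, -0.087]
force: [-0.3, 0.4, -1.1]
gripper_width: -0.0002
```

```bash
python3 -c "
from h import *
s=where()
im=grab_frame('wrist')[:,:,::-1];cv2.imwrite('pics/w3.png',im)
w=cam('wrist',s)
for n,t,z in(('s1',(-88.7,14),50),('s3',(-.9,17.7),50),('l1',(41.9,9.4),72)):
  p=o+t[0]/1e3*ex+t[1]/1e3*ey;print(n,proj(w,[*p,z/1e3]).round(0))"
```

```text
t 5.12 tray xy mm [-40.3   0.4] z 96.6 rpy [ 3.139e+00 -3.100e-03 -8.710e-02] w -0.0002 F [-0.3  0.4 -1.1]
s1 [294. 353.]
s3 [283. 189.]
l1 [296.  89.]
```

View pics/w3.png

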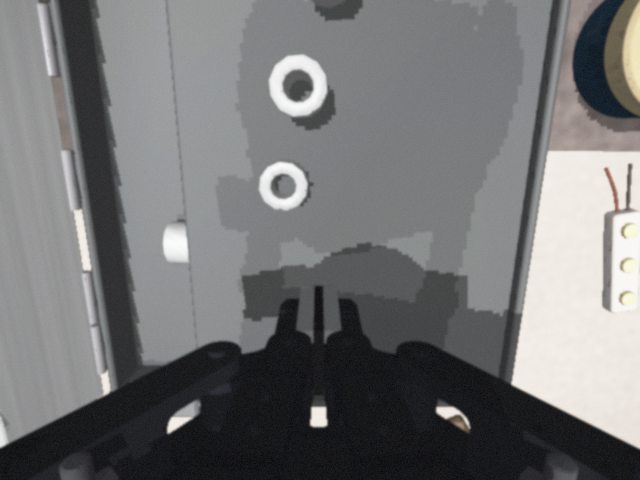

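s2 now lies in the trough at (175,242), and the others are where predicted. Next is s3.

Call:
drive_tool:
  commands: [0,0,0,0.013,0.0112,0,0,0,0,0,0.013,0.0112,0,0,0,0,0,0.0135,0,0.01,0,0,0,0,0,0,0.015,0,0,0,0,0,0,0.015,0]

```text
clock: 5.58
eef_pos: [0.566, -0.0734, 0.0542]
ee_rot: [-3.141, 0.0, -0.085]
force: [-1.1, 1.5, -0.3]
gripper_width: -0.0
```

Call:
drive_tool:
  commands: [0,0,0,0,0,0.012,0,0,0,0,0,0,0,0,0,0,0,0,0,0,0,0,0,0,0,0,0,0]

```text
clock: 5.92
eef_pos: [0.5654, -0.0734, 0.0433]
ee_rot: [-3.142, 0.0, -0.084]
force: [-0.8, 0.0, 0.2]
gripper_width: -0.0001
```

```bash
python3 -c "
from h import *
s=where()"
```

```text
t 5.92 tray xy mm [ -2.1 -18.2] z 43.3 rpy [-3.1415e+00  4.0000e-04 -8.4500e-02] w -0.0001 F [-0.8  0.   0.2]
```

Call:
drive_tool:
  commands: [0,0,0,0.001,0,0.003,0,0,0,0,0,-0.005,0,0,0,0,0,0,-0.008,0,0,0,0,0,0,-0.008,0,0,0,0,0,0,-0.008,0,0]

```text
clock: 6.33
eef_pos: [0.5688, -0.044, 0.0404]
ee_rot: [-3.142, 0.0, -0.085]
force: [-0.6, 0.8, 0.1]
gripper_width: 0.0001
```

Call:
drive_tool:
  commands: [0,0,0,0,-0.008,0,0,0,0,0,0,-0.008,0,0,0,0,0,0,-0.008,0,0,0,0,0,0,-0.008,0,0,0,0,0,0,-0.008,0,0]

```text
clock: 6.75
eef_pos: [0.5721, -0.0041, 0.0401]
ee_rot: [-3.142, 0.001, -0.085]
force: [-0.1, -0.0, 0.8]
gripper_width: -0.0001
```

Call:
drive_tool:
  commands: [0,0,0,0,-0.008,0,0,0,0,0,0,-0.008,0,0,0,0,0,0,0,0,0,0,0,0,0,0,0,0]

```text
clock: 7.08
eef_pos: [0.5733, 0.0113, 0.0399]
ee_rot: [3.141, 0.001, -0.084]
force: [-0.2, -0.0, 0.2]
gripper_width: -0.0001
```

Call:
drive_tool:
  commands: [0,0,0,0,0.008,-0.015,0,0,0,0,-0.02,0.016,-0.02,0,0,0,0,-0.03,0.02,-0.02,0,0,0,0,-0.037,0.02,0,0,0,0,0,0,0.02,0,0]

```text
clock: 7.5
eef_pos: [0.4711, -0.0642, 0.0949]
ee_rot: [-3.14, 0.01, -0.084]
force: [-1.8, 1.3, 0.5]
gripper_width: 0.0
```

Call:
drive_tool:
  commands: [0,0,0,0,0,0,0,0,0,0,0,0,0,0]

```text
clock: 7.67
eef_pos: [0.4799, -0.0663, 0.0955]
ee_rot: [3.141, -0.001, -0.087]
force: [0.1, 0.4, 0.6]
gripper_width: 0.0001
```

```bash
python3 -c "
from h import *
s=where()
im=grab_frame('wrist')[:,:,::-1];cv2.imwrite('pics/w4.png',im)
w=cam('wrist',s)
for n,t,z in(('s1',(-88.7,14),50),('l1',(41.9,9.4),72)):
  p=o+t[0]/1e3*ex+t[1]/1e3*ey;print(n,proj(w,[*p,z/1e3]).round(0))"
```

```text
t 7.67 tray xy mm [-87.9 -18.4] z 95.5 rpy [ 3.1414e+00 -7.0000e-04 -8.7400e-02] w 0.0001 F [0.1 0.4 0.6]
s1 [255. 269.]
l1 [241. -52.]
```

View pics/w4.png

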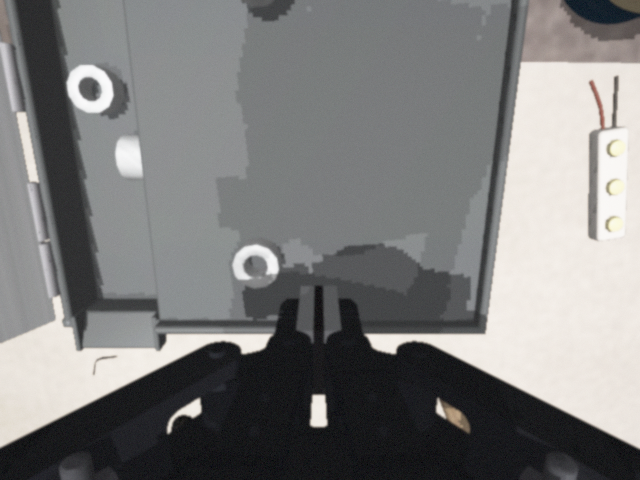

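s3 is in the trough too, at (90,88). s1 sits at (256,265), right in front of the fingers. Sweeping s1.

Call:
drive_tool:
  commands: [0,0,0,0,0.006,0.01,0,0,0,0,0,0,0.015,0,0,0,0,0,0,0.015,0,0,0,0,0,0,0.013,0,0,0,0,0,0,0,0]

```text
clock: 8.13
eef_pos: [0.4784, -0.0702, 0.0398]
ee_rot: [-3.14, 0.005, -0.084]
force: [-0.5, 0.4, -0.7]
gripper_width: 0.0001
```

Call:
drive_tool:
  commands: [0,0,0,0,0,0,0,0,0,0,0,0,0,0]

```text
clock: 8.3
eef_pos: [0.4803, -0.071, 0.0424]
ee_rot: [3.142, -0.0, -0.084]
force: [-0.0, -0.4, -0.6]
gripper_width: 0.0002
```

```bash
python3 -c "
from h import *
s=where()"
```

```text
t 8.3 tray xy mm [-87.  -23.1] z 42.4 rpy [ 3.1415e+00 -2.0000e-04 -8.4000e-02] w 0.0002 F [-0.  -0.4 -0.6]
```

Call:
drive_tool:
  commands: [0,0,0,0,-0.008,0.002,0,0,0,0,0,-0.008,0,0,0,0,0,0,-0.008,0,0,0,0,0,0,-0.008,0,0,0,0,0,0,-0.008,0,0]

```text
clock: 8.72
eef_pos: [0.483, -0.0304, 0.0404]
ee_rot: [3.141, -0.0, -0.084]
force: [0.2, -1.9, 0.4]
gripper_width: 0.0001
```

Call:
drive_tool:
  commands: [0,0,0,0,-0.008,0,0,0,0,0,0,-0.008,0,0,0,0,0,0,-0.008,0,0,0,0,0,0,-0.008,0,0,0,0,0,0,-0.008,0,0]

```text
clock: 9.13
eef_pos: [0.4861, 0.0093, 0.04]
ee_rot: [-3.141, 0.001, -0.085]
force: [-0.3, 0.3, -0.1]
gripper_width: 0.0002
```

Call:
drive_tool:
  commands: [0,0,0,0,-0.008,0,0,0,0,0,0,-0.002,0,0,0,0,0,0,0,0,0,0,0,0,0,0,0,0]

```text
clock: 9.47
eef_pos: [0.487, 0.0185, 0.04]
ee_rot: [3.141, 0.001, -0.084]
force: [0.3, -0.9, -0.7]
gripper_width: 0.0001
```

Call:
drive_tool:
  commands: [0,0,0,0,0.008,-0.015,0,0,0,0,0,0.012,-0.025,0,0,0,0,0,0.012,-0.03,0,0,0,0,0,0,-0.03,0,0,0,0,0,0,-0.02,0]

```text
clock: 9.88
eef_pos: [0.4853, -0.0148, 0.1627]
ee_rot: [3.141, -0.003, -0.087]
force: [0.4, -0.3, 0.7]
gripper_width: 0.0001
```

Call:
drive_tool:
  commands: [0,0,0,0,0,0,0,0,0,0,0,0,0,0]

```text
clock: 10.05
eef_pos: [0.485, -0.0141, 0.1611]
ee_rot: [3.141, -0.002, -0.086]
force: [1.1, -0.3, -0.3]
gripper_width: 0.0003
```

```bash
python3 -c "
from h import *
s=where()
im=grab_frame('wrist')[:,:,::-1];cv2.imwrite('pics/w5.png',im)"
```

```text
t 10.05 tray xy mm [-87.1  34. ] z 161.1 rpy [ 3.1411e+00 -2.3000e-03 -8.5500e-02] w 0.0003 F [ 1.1 -0.3 -0.3]
```

View pics/w5.png

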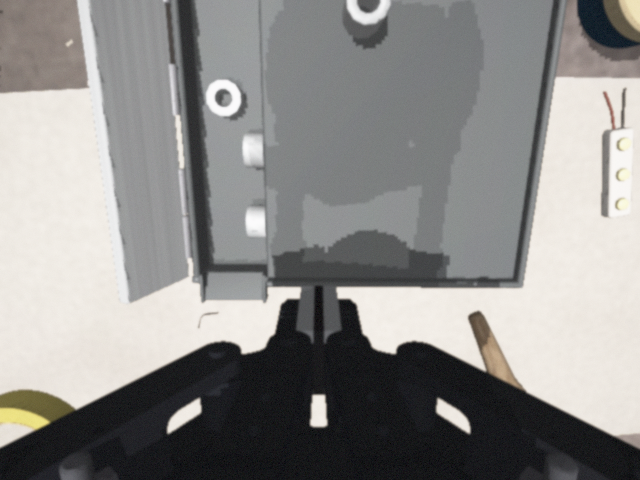

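All three shorts are in the trough: s3 (223,98), s2 (254,150), s1 (257,221). s1 and s2 lie on their sides, below deck height. Moving over and behind the cover at tray x≈-60.

Call:
drive_tool:
  commands: [0,0,0,0.006,-0.03,0,0,0,0,0,0.007,-0.03,0,0,0,0,0,0.007,-0.03,0,0,0,0,0,0.007,-0.03,0,0,0,0,0,0,-0.031,0,0]

```text
clock: 10.52
eef_pos: [0.5243, 0.1356, 0.158]
ee_rot: [3.141, 0.003, -0.085]
force: [0.6, -0.9, 0.3]
gripper_width: -0.0
```

Call:
drive_tool:
  commands: [0,0,0,0,0,0,0,0,0,0,0,0,0,0]

```text
clock: 10.68
eef_pos: [0.5228, 0.1357, 0.158]
ee_rot: [3.14, 0.005, -0.082]
force: [-0.1, 0.7, 0.4]
gripper_width: -0.0002
```

```bash
python3 -c "
from h import *
s=where()
im=grab_frame('side')[:,:,::-1];cv2.imwrite('pics/s6.png',im[120:420,120:520])"
```

```text
t 10.68 tray xy mm [-62.1 186.5] z 158.0 rpy [ 3.1403  0.0046 -0.0816] w -0.0002 F [-0.1  0.7  0.4]
```

View pics/s6.png

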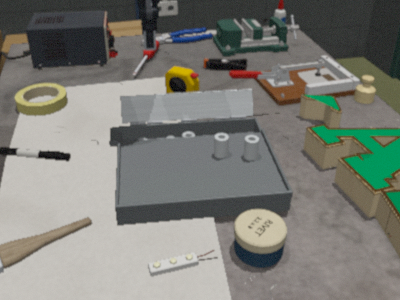

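Both longs are still standing on the deck, and the gripper is clear behind the cover and short of the tape. Lowering.

Call:
drive_tool:
  commands: [0,0,0,0,0,0.02,0,0,0,0,0,0,0.02,0,0,0,0,0,0,0.02,0,0,0,0,0,0,0.02,0,0,0,0,0,0,0.014,0]

```text
clock: 11.15
eef_pos: [0.5222, 0.1328, 0.0637]
ee_rot: [3.14, 0.004, -0.086]
force: [-1.2, 0.1, -0.4]
gripper_width: 0.0003
```

Call:
drive_tool:
  commands: [0,0,0,0,0,0,0,0,0,0,0,0,0,0]

```text
clock: 11.32
eef_pos: [0.5229, 0.1333, 0.0651]
ee_rot: [3.14, 0.004, -0.086]
force: [-0.7, -0.2, 1.4]
gripper_width: -0.0004
```

```bash
python3 -c "
from h import *
s=where()"
```

```text
t 11.32 tray xy mm [-61.8 184.1] z 65.1 rpy [ 3.1405  0.0036 -0.0862] w -0.0004 F [-0.7 -0.2  1.4]
```

Call:
drive_tool:
  commands: [0,0,0,0,0.007,0,0,0,0,0,0,0.007,0,0,0,0,0,0,0.007,0,0,0,0,0,0,0.007,0,0,0,0,0,0,0.007,0,0]

```text
clock: 11.73
eef_pos: [0.5214, 0.0989, 0.0668]
ee_rot: [-3.141, -0.001, -0.085]
force: [-0.0, 0.9, -0.7]
gripper_width: 0.0002
```

Call:
drive_tool:
  commands: [0,0,0,0,0.007,0,0,0,0,0,0,0.007,0,0,0,0,0,0,0.007,0,0,0,0,0,0,0.007,0,0,0,0,0,0,0.007,0,0]

```text
clock: 12.15
eef_pos: [0.5179, 0.0642, 0.066]
ee_rot: [3.141, 0.001, -0.085]
force: [-1.0, 0.1, -0.5]
gripper_width: 0.0001
```

Call:
drive_tool:
  commands: [0,0,0,0,0.006,0,0,0,0,0,0,0.006,0,0,0,0,0,0,0,0,0,0,0,0,0,0,0,0]

```text
clock: 12.48
eef_pos: [0.5171, 0.0526, 0.0661]
ee_rot: [-3.142, 0.001, -0.085]
force: [-0.7, -0.0, 0.4]
gripper_width: -0.0001
```

```bash
python3 -c "
from h import *
s=where()
im=grab_frame('wrist')[:,:,::-1];cv2.imwrite('pics/w7.png',im)"
```

```text
t 12.48 tray xy mm [-60.8 103.2] z 66.1 rpy [-3.1416e+00  6.0000e-04 -8.5500e-02] w -0.0001 F [-0.7 -0.   0.4]
```

View pics/w7.png

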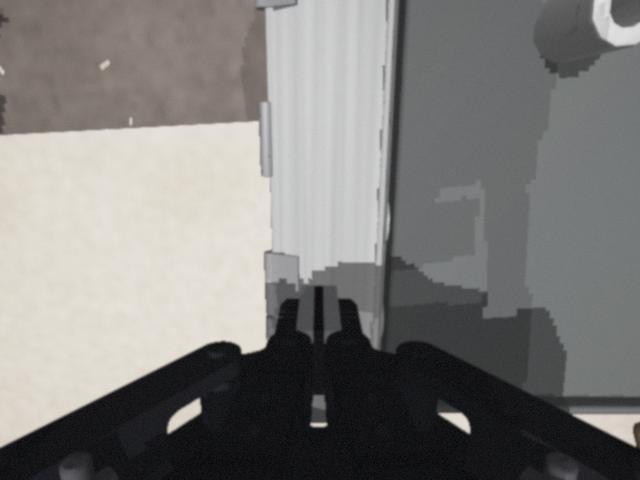

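The cover has swung over. I'll feel its height near the free edge with the fingertips, since a downward lip could rest on a ring.

Call:
drive_tool:
  commands: [0,0,0,0,0.008,0,0,0,0,0,0,0.008,0.006,0,0,0,0,0,0,0.006,0,0,0,0,0,0,0.005,0,0,0,0,0,0,0,0]

```text
clock: 12.95
eef_pos: [0.5146, 0.0369, 0.0476]
ee_rot: [-3.142, 0.004, -0.085]
force: [-0.5, 0.2, -0.6]
gripper_width: 0.0001
```

Call:
drive_tool:
  commands: [0,0,0,0,0,0.002,0,0,0,0,0,0,0.002,0,0,0,0,0,0,0,0]

```text
clock: 13.2
eef_pos: [0.5156, 0.0372, 0.0447]
ee_rot: [3.142, 0.001, -0.085]
force: [-0.5, -0.6, -0.7]
gripper_width: 0.0001
```

Call:
drive_tool:
  commands: [0,0,0,0,0,0.002,0,0,0,0,0,0,0.001,0,0,0,0,0,0,0,0]

```text
clock: 13.45
eef_pos: [0.5156, 0.0371, 0.0419]
ee_rot: [3.142, 0.001, -0.085]
force: [-0.5, 0.0, 0.1]
gripper_width: -0.0002
```

Call:
drive_tool:
  commands: [0,0,0,0,0,0.001,0,0,0,0,0,0,0.001,0,0,0,0,0,0,0,0]

```text
clock: 13.7
eef_pos: [0.5156, 0.037, 0.0399]
ee_rot: [3.141, 0.001, -0.085]
force: [0.3, 0.2, -0.1]
gripper_width: -0.0003
```

Call:
drive_tool:
  commands: [0,0,0,0,0,0.001,0,0,0,0,0,0,0.001,0,0,0,0,0,0,0,0]

```text
clock: 13.95
eef_pos: [0.5159, 0.037, 0.0387]
ee_rot: [3.141, 0.0, -0.085]
force: [-1.7, -0.8, 5.3]
gripper_width: 0.0
```

The cover top is at z≈0.039 and firm at 5 N, as expected for shut (an 8 mm lip resting on rings would sit higher). Retreating and checking.

Call:
drive_tool:
  commands: [0,0,0,0,0,-0.005,0,0,0,0,0,0,-0.02,0,0,0,0,0,0,-0.03,0,0,0,0,0,0,-0.035,0,0,0,0,0,0,-0.035,0]

```text
clock: 14.37
eef_pos: [0.5151, 0.037, 0.1641]
ee_rot: [3.141, 0.002, -0.085]
force: [0.1, 0.3, -0.1]
gripper_width: 0.0002
```

Call:
drive_tool:
  commands: [0,0,0,-0.02,0.03,-0.02,0,0,0,0,-0.03,0.035,0,0,0,0,0,-0.03,0.035,0,0,0,0,0,-0.03,0.035,0,0,0,0,0,-0.03,0.035,0,0]

```text
clock: 14.78
eef_pos: [0.3731, -0.1088, 0.1835]
ee_rot: [3.141, -0.0, -0.083]
force: [0.2, -1.4, -0.3]
gripper_width: -0.0002
```

Call:
drive_tool:
  commands: [0,0,0,-0.02,0.035,0,0,0,0,0,0,0.035,0,0,0,0,0,0,0.035,0,0,0,0,0,0,0.035,0,0,0,0,0,0,0,0,0]

```text
clock: 15.2
eef_pos: [0.3431, -0.2525, 0.1839]
ee_rot: [3.136, -0.002, -0.09]
force: [0.4, 0.0, -0.5]
gripper_width: 0.0001
```

```bash
python3 -c "
from h import *
s=where()
a=grab_frame('top')[:,:,::-1];b=grab_frame('side')[:,:,::-1]
a=cv2.resize(a[165:325,295:495],(800,640),interpolation=cv2.INTER_CUBIC)[:,:600]
b=cv2.resize(b[180:340,210:410],(750,600),interpolation=cv2.INTER_CUBIC)
cv2.imwrite('pics/f.png',np.hstack([cv2.resize(a,(400,427)),cv2.resize(b,(400,320),interpolation=cv2.INTER_AREA)[:320] if 0 else cv2.copyMakeBorder(cv2.resize(b,(400,320)),0,107,0,0,cv2.BORDER_CONSTANT)]))"
```

```text
t 15.2 tray xy mm [-208.4 -215.5] z 183.9 rpy [ 3.1356e+00 -1.9000e-03 -8.9600e-02] w 0.0001 F [ 0.4  0.  -0.5]
```

View pics/f.png

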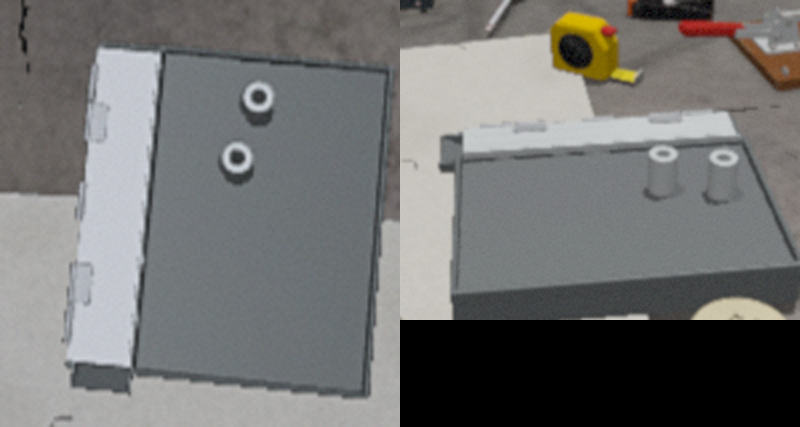

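The final views show the cover flat over the trough, with its free edge straight and flush along the deck edge. Only the two longs stand on the deck, at (258,97) and (237,158), and the robot is clear.

```bash
python3 -c "
from station import *
print(job_done())"
```

```text
the job is handed in; nothing more can be done
None
```

The job is done and handed in at about 15 s of the 51 s allowed. I swept the three short spacers one by one over the edge with the closed fingertips, then pushed the trough cover over from behind until it dropped shut.

**Spacers:** A wrist picture before closing showed all three short spacers in the trough, two of them lying on their sides. The final top and side pictures show only the two long ones, both upright on the deck.

**Cover:** I pressed lightly near its free edge; it was firm at about 5 N with its top at about 39 mm, which fits fully shut. The final pictures also show it flat and flush with the deck edge.

**Other things:** The tape measure, rivet tin and light module looked undisturbed where they were in view, but I did not re-measure their positions. The robot was clear of everything at hand-in. No check failed or disagreed.

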